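Seat a price-label holder behind the rail lip and keep it pressed home

ROBOT

A 7-joint arm with a two-finger parallel gripper is mounted at the origin on a cart in front of the work surface, level with it; the furniture and walls round the work are solid. World frame = base frame: x ahead of the robot, y to its left, z up, the work surface at z = 0. Lengths are in m, angles in rad, forces in N, time in s.
With the tool pointing down it reaches from about 0.35 to 0.9 m from the base axis. Payload 8.1 kg.
Tool frame: the origin (TCP) lies at the very end of the fingers, on their centre line; the grasp point (between the pads) lies 19 mm behind it; z points along the fingers, y is the line along which they close (so a half turn about z gives the same grasp; the last joint's range is limited). The gripper opens to 92 mm and grips with 3 to 60 N. Pads are 19 mm wide; open, the fingers measure 130 mm over their backs; the gripper's body (75 mm by 190 mm) begins 47 mm behind the grasp point.
Start: joints at [1.058, 0.434, 0.025, 1.573, -0.012, 1.134, -0.075], TCP at [0.249, -0.573, 0.227] pointing down, gripper open.
Joint ranges: [-2.62, 2.62], [-0.44, 2.09], [-1.27, 1.32], [0.08, 2.57], [-1.32, 4.46], [0.12, 2], [-2.74, 2.74]. Speed limits (rad/s): [2.22, 2.22, 3.01, 3.01, 3.14, 3.14, 3.14].

INTERFACE

Orientations are given as a rotation vector (axis times angle).
In Python, from cell import arm gives the robot as it stands.
- The arm moves only by the shell command python3 -m pendant 'ROWS' [FORCE]. ROWS is a JSON object of lists of equal length, an entry for each row: "slide": the shift along the tool's x, y, z in units of 0.3 m (1.0 is 0.3 m), a list of three; "dr": the turn, a rotation vector about the tool's x, y, z in units of 0.12 rad (1.0 is 0.12 rad), a list of three; "claw": the opening, from 0 (shut) to 1 (fully open). In form: {"slide": [[tx, ty, tz], ...], "dr": [[ax, ay, az], ...], "claw": [claw, ...]}. A call has 1 to 10 rows; each row shifts and turns the commanded pose from where the row before left it, along the tool's axes as they then stand; what a row does not reach is not made up. A row lasts 1/10 s, in which the tool goes at most 50 mm and 8.59 degrees, less where a joint would pass 70% of its speed; a pose out of reach is approached as far as the arm can. A call with a number of a shift or a turn outside -1 to 1 is refused whole. A call with a gripper value outside its range is refused whole. The fingers move at their own pace and stop on an object; FORCE is the grip in N (left out, the last holds). Time passes only in rows, so rows that do not move let the fingers close. It gives the time, the measured TCP pose, the force, the opening and the grip force at its end, in the units of the state.
- arm.observe(): the state, without advancing time (a new reading comes with each control period).
- arm.get_image(name): name is "scene" or "top"; returns the picture (420x560x3 uint8, red, green, blue); there is no depth.
- arm.calibration(name): a dict with "K" (3x3 intrinsics, pixels), "xyz" and "orientation" of the camera in the world. Camera axes: x right, y up, looking along -z (the intrinsics and any distortion apply to the point x, -y, -z); pixel columns grow to the right and rows downward; lengths in m; the calibration is good to about 2 mm. A picture is of the moment at which its call begins. calibration takes no time and is no camera call.
- arm.sign_off(): hands the job in; it is judged then, once.
The state is a dict: "clock": time; "joints": joint angles; "dq": joint speeds; "joint_efforts": joint torques, N m; "position": TCP position; "ee_rot": TCP orientation; "force": force on the tool from outside, world axes, zero at the start; "ft_torque": the same for the moment, N m; "width": opening from 0.0 (shut) to 1.0 (fully open); "gripper_force": force on a finger pad.
Only numpy, scipy, OpenCV 4.12 (cv2) and the standard library are available. Lean on these libraries where they do the work, as an engineer would, in place of code of your own. Each camera call takes 0.05 s, during which the arm holds its last target. There are 200 camera calls.

TASK

One bay of the price rail along the front of the display step has no label holder. Take the wide spare holder out of the caddy (leave the narrow one), push its tongue down behind the rail's front lip in that empty bay, label facing out like its neighbours, until its shoulders sit down on the rail against the sprung shoe. The spring would lift it again, so finish while still holding it pressed fully home, so that I can turn in the lock screw; do not disturb the goods on the step.

Things in the scene. Friction and masses are not known exactly. Their poses are not given: they have to be found in the camera images.
- wide_holder: Holder to fit: upright white plastic, loose, 60 g. Frame 80 wide (y) x 10 thick (x) x 50 high, paper label on its -x face; below it a tongue 56 wide x 6 thick x 20 high with round nose. Origin: middle of the tongue's underside, z up; shoulders (frame's underside) at z = 20, top at z = 70. Starts in either slot of the caddy, label towards the robot; pinch it across its 10 mm from above.
- label_face (a point): Middle of the label's face on the wide holder: 5 mm to -x of its mid-plane, 45 above its origin.
- narrow_holder: The other spare in the caddy, which stays there: same make and height, but frame only 52 wide, tongue 40 wide. Origin under the tongue.
- caddy: Fixed grey plastic caddy, 90 (x) x 84 (y) x 26 high, with two slots along y at x = -28 and +28, each 62 long x 8 wide, 22 deep; a holder stands in a slot with its frame on the caddy's top and its tongue's underside 6 above the worktop. Origin: centre of its underside.
- display_step: Fixed light-wood step 310 wide (y), deck 70 high reaching 140 back (+x), aluminium price rail along its front. Origin: on the worktop under the slot's middle; -x is the front. Slot along y at x = 0, 9 wide between the front lip (4 thick) and the deck edge; both have round beads and are 70 high. Grey filler blocks, as high, leave three bays 60 long at y = -96, 0, +96; two are taken.
- empty_bay: The bay without a holder; which of the three varies. Origin: middle of its slot, 50 above the worktop, axes as display_step's: exactly where wide_holder's origin lies when fully home (shoulders on the filler blocks, label to -x). A knurled lock screw, backed off, stands out in front of its lip to x = -20, z = -1 to 9.
- shoe (a joint): Sprung shoe at the bottom of the empty bay, 40 long. 0 = up (top 14 below the rail's top, 6 above empty_bay's origin), 0.006 m when a holder is fully home, limit 0.0065. Takes 3 N to start and about 7 N at home, so a holder let go rides about 6 mm high.
- locked_holder_a: Fixed holder like the wide one, locked fully home in one bay. Origin under its tongue, 50 above the worktop.
- locked_holder_b: The other fixed holder, locked fully home in another bay. Origin under its tongue, 50 above the worktop.
- amber_vial: Amber vial, 25 across x 58 high, loose on the step's deck, in front of its row. Origin: centre of its underside.
- clear_vial: Clear vial, 25 across x 58 high, loose on the step's deck, in front of its row. Origin: centre of its underside.
- plaster: Roll of plaster tape lying flat on the step's deck, 50 across x 25 high, loose. Origin: centre of its underside.
Not all that is in view belongs to the job. What is shaped like the wide_holder but green is not meant. Leave any blue or yellow look-alike of the caddy alone.

How it is judged:
By the outcome, as a careful person would: the job done as asked, in the order asked, and still so for the second after the job is handed in, while the arm keeps its last pose, push and grip.
It also fails if it takes over 35 s, if anything falls off the work surface, if the arm or the gripper's body presses on something with over 40 N, if the wrist force passes 120 N, or if a joint passes its speed limit or range.

## Working session

There is one attempt and no reset: what is moved stays moved. The work goes in short steps, Python scripts to look and compute and a shell command to move; the robot and the scene stay as the last step left them, time stands still between calls to the robot, and variables do not carry over. Pictures are saved under pics/ and viewed, at most 10 in all, crops included, and the job is handed in when it is done.

```bash
mkdir -p pics; python3 - <<'E'
from cell import arm
import cv2,numpy as np
for n in("scene","top"):
    cv2.imwrite(f"pics/{n}0.png",arm.get_image(n)[:,:,::-1]); c=arm.calibration(n); print(n,{k:np.round(v,4).tolist() if not isinstance(v,str) else v for k,v in c.items()})
s=arm.observe(); print(s)
E
```

```text
scene {'K': [[514.8764, 0.0, 281.5503], [0.0, 514.8764, 208.7728], [0.0, 0.0, 1.0]], 'xyz': [-0.3768, 0.5344, 0.9844], 'orientation': [0.4675, -1.0055, -2.1085]}
top {'K': [[392.4718, 0.0, 277.3345], [0.0, 392.4718, 209.8959], [0.0, 0.0, 1.0]], 'xyz': [0.3218, -0.2368, 1.1716], 'orientation': [0.1242, -0.122, -1.5893]}
{'clock': 0.1, 'joints': array([ 1.05839356,  0.43515414,  0.02494055,  1.5739847 , -0.01159623,
        1.1340028 , -0.07508886]), 'dq': array([ 0.00088281, -0.0023084 ,  0.00020817, -0.00228147, -0.00042977,
       -0.00201885,  0.00066411]), 'joint_efforts': array([ 2.77427353e-03, -6.69118738e+01,  9.87699665e-01, -3.15139532e+01,
       -6.05393993e-02,  3.74322978e-02,  9.48346178e-05]), 'position': array([ 0.24880674, -0.57284992,  0.22603083]), 'ee_rot': array([-3.07456427e+00, -6.38907128e-01,  6.27729840e-04]), 'force': array([-0.31931594,  0.16565253, -0.08565981]), 'ft_torque': array([-0.05577184,  0.06792324, -0.02789409]), 'gripper_force': 0.0, 'width': 1.0005751816031319}
```

View pics/scene0.png

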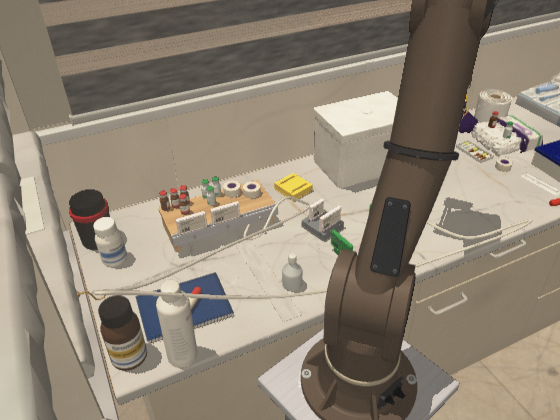

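View pics/top0.png

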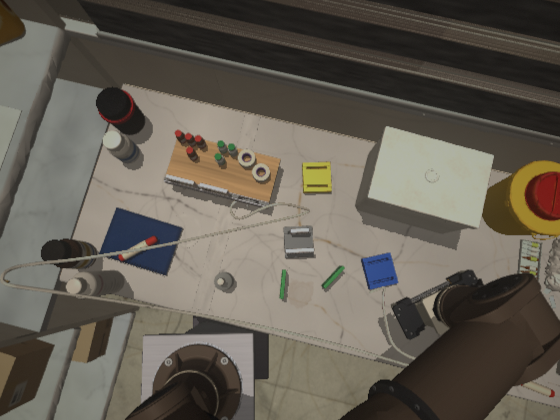

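The scene view shows the step at about (220,215) with two holders fitted, and the grey caddy at about (323,220). In the top view the step is at (222,170) and the caddy at (299,240). A cord crosses the area. I'll zoom in on both.

```bash
python3 - <<'E'
import cv2,numpy as np
a=cv2.imread("pics/scene0.png")[165:275,145:365]; b=cv2.imread("pics/top0.png")[120:265,155:325]
cv2.imwrite("pics/cs.png",cv2.resize(a,(800,400),interpolation=cv2.INTER_CUBIC))
cv2.imwrite("pics/ct.png",cv2.resize(b,(680,580),interpolation=cv2.INTER_CUBIC))
E
```

```text
(no output)
```

View pics/cs.png

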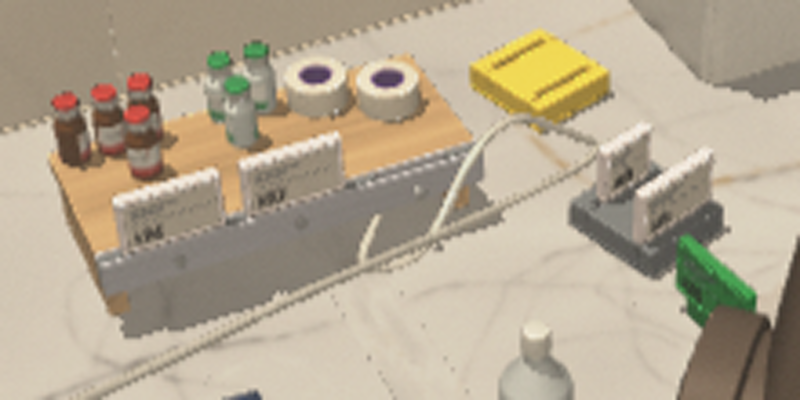

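View pics/ct.png

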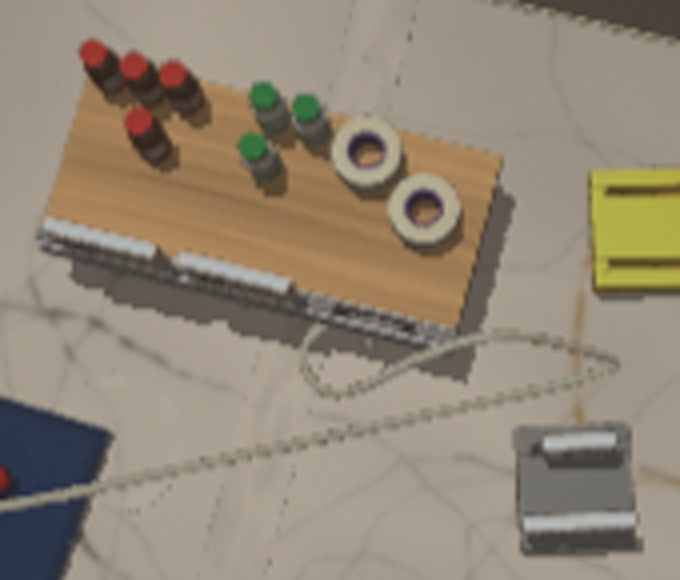

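```bash
cat > h.py <<'E'
import numpy as np
from scipy.spatial.transform import Rotation as R
from scipy.optimize import least_squares
from cell import arm
CAL={n:arm.calibration(n) for n in("scene","top")}
def proj(n,P):
    c=CAL[n];q=R.from_rotvec(c["orientation"]).inv().apply(np.atleast_2d(P)-c["xyz"])
    return np.c_[c["K"][0,0]*q[:,0]/-q[:,2]+c["K"][0,2],c["K"][1,1]*q[:,1]/q[:,2]+c["K"][1,2]]
def onz(n,px,z):
    c=CAL[n];d=R.from_rotvec(c["orientation"]).apply([(px[0]-c["K"][0,2])/c["K"][0,0],-(px[1]-c["K"][1,2])/c["K"][1,1],-1])
    return c["xyz"]+d*(z-c["xyz"][2])/d[2]
def tri(ps,pt): return least_squares(lambda P:np.r_[proj("scene",P)[0]-ps,proj("top",P)[0]-pt],[.5,-.2,.05])
def S(u,v): return np.array([u*.275+145-.36,v*.275+165-.36])
def T(u,v): return np.array([u/4+155-.375,v/4+120-.375])
def pose(p,L): 
    c,s=np.cos(p[2]),np.sin(p[2]);L=np.array(L);return np.c_[p[0]+c*L[:,0]-s*L[:,1],p[1]+s*L[:,0]+c*L[:,1],L[:,2]]
def fit(obs,p0):
    # obs: list of (cam,px,local)
    f=lambda p:np.concatenate([proj(n,pose(p,[l]))[0]-px for n,px,l in obs])
    return least_squares(f,p0,loss="soft_l1")
E
python3 - <<'E'
from h import *
np.set_printoptions(precision=4,suppress=True)
for n,a,b in [("cordbend",S(598,152),T(617,364)),("cordend",S(377,218),T(318,330)),("vialfront amber",S(135,113),T(138,121)),("clear",S(237,85),T(253,145)),("plaster",S(388,75),T(425,208))]:
    r=tri(a,b);print(n,r.x,r.cost)
m=.001
obs=[("top",T(45,221),(.005,.136,.12)),("top",T(157,248),(.005,.056,.12)),("top",T(178,257),(.005,.04,.12)),("top",T(291,285),(.005,-.04,.12)),
("scene",S(116,199),(-.005,.136,.12)),("scene",S(221,174),(-.005,.056,.12)),("scene",S(242,159),(-.005,.04,.12)),("scene",S(342,135),(-.005,-.04,.12)),
("top",T(500,155),(.1445,-.155,.07)),("top",T(85,75),(.1445,.155,.07)),("top",T(40,242),(-.0085,.155,.07)),("top",T(456,338),(-.0085,-.155,.07))]
r=fit(obs,[.5,0,-.2]);print("step",r.x,"\n",r.fun.reshape(-1,2))
obs=[("top",T(524,518),(-.023,.04,.076)),("top",T(637,515),(-.023,-.04,.076)),("top",T(543,435),(.033,.026,.076)),("top",T(616,433),(.033,-.026,.076)),
("scene",S(636,186),(-.033,.04,.076)),("scene",S(712,150),(-.033,-.04,.076)),("scene",S(597,145),(.023,.026,.076)),("scene",S(650,125),(.023,-.026,.076))]
r=fit(obs,[.4,-.2,0]);print("caddy",r.x,"\n",r.fun.reshape(-1,2))
s=arm.observe();print(R.from_rotvec(s["ee_rot"]).as_matrix())
E
```

```text
cordbend [ 0.5006 -0.3328  0.0038] 0.12969418802855245
cordend [ 0.523  -0.1138  0.0421] 1.303572010030456
vialfront amber [0.6599 0.003  0.1255] 0.009271975418835052
clear [ 0.6411 -0.0768  0.1231] 0.12309316883837304
plaster [ 0.6008 -0.1935  0.0974] 0.01627262128162504
step [ 0.5522 -0.0631 -0.2506] 
 [[ 0.0164  0.3898]
 [ 0.0809  0.0561]
 [ 0.463  -0.9062]
 [ 0.4697 -1.446 ]
 [ 0.0011  2.0427]
 [ 0.0541 -0.0289]
 [-0.0753  2.3501]
 [-0.0175  0.4273]
 [ 0.6006 -2.4468]
 [ 1.4312 -5.5083]
 [-1.4313  2.3608]
 [-0.5348  2.4263]]
caddy [ 0.4097 -0.2974 -0.0263] 
 [[-0.4115 -1.5646]
 [ 0.088  -0.6904]
 [-0.1438 -0.8075]
 [ 0.1455 -0.2309]
 [ 0.513   2.2933]
 [ 0.322   0.4722]
 [ 1.3311  1.8645]
 [ 0.1445  0.0864]]
[[ 0.9172  0.3984 -0.0007]
 [ 0.3984 -0.9172  0.0012]
 [-0.0001 -0.0014 -1.    ]]
```

```bash
cat > edge.py <<'E'
from h import *
import cv2
from scipy.ndimage import map_coordinates
def box(x0,x1,yc,w,zb,zt,cam):
    a,b=yc+w/2,yc-w/2
    e=[((x1,a,zt),(x1,b,zt))]
    if cam=="scene": e+=[((x1,a,zb),(x1,a,zt)),((x0,b,zb),(x0,b,zt))]
    else: e+=[((x0,a,zb),(x0,a,zt)),((x1,b,zb),(x1,b,zt))]
    return e
def track(img,cam,edges,p,search=(5,4,3,2.5,2,2)):
    g=cv2.GaussianBlur(img.astype(np.float32),(0,0),.7)
    for s in search:
        L=np.concatenate([np.linspace(a,b,25)[2:-2] for a,b in edges]); D=np.concatenate([np.tile(np.subtract(b,a),(21,1)) for a,b in edges])
        P=proj(cam,pose(p,L));Q=proj(cam,pose(p,L+D*.01));t=Q-P;t/=np.linalg.norm(t,axis=1)[:,None];N=np.c_[-t[:,1],t[:,0]]
        k=np.arange(-s,s+.01,.1);X=P[:,None]+N[:,None]*k[None,:,None]
        v=np.stack([map_coordinates(g[:,:,c],[X[...,1],X[...,0]],order=1) for c in range(3)],-1)
        G=np.linalg.norm(np.gradient(v,axis=1),axis=-1);off=k[G.argmax(1)];w=G.max(1)>1.0;M=P+N*off[:,None]
        f=lambda q:(((proj(cam,pose(q,L))-M)*N).sum(1))[w]
        r=least_squares(f,p,loss="soft_l1",f_scale=.4,x_scale=[.001,.001,.01]);p=r.x
    res=f(p);print(cam,np.round(p,4),"n",w.sum(),"med|r| %.2f"%np.median(abs(res)),"per edge",[round(float(np.median((((proj(cam,pose(p,L))-M)*N).sum(1))[i*21:(i+1)*21])),2) for i in range(len(edges))]);return p
def step_edges(cam):
    e=box(-.005,.005,.096,.08,.08,.12,cam)+box(-.005,.005,0,.08,.08,.12,cam)
    return e+([((.02,-.155,.07),(.13,-.155,.07)),((.02,.155,.07),(.13,.155,.07))] if cam=="top" else [])
def caddy_edges(cam):
    return box(-.033,-.023,0,.08,.03,.076,cam)+box(.023,.033,0,.052,.03,.076,cam)+[((-.045,-.042,.026),(.045,-.042,.026)),((.045,.03,.026),(.045,-.03,.026))][:2 if cam=="top" else 1]
E
python3 - <<'E'
from edge import *
for n in("scene","top"):
    im=cv2.imread(f"pics/{n}0.png")
    track(im,n,step_edges(n),[.552,-.063,-.25]); track(im,n,caddy_edges(n),[.4097,-.2974,-.026])
E
```

```text
scene [ 0.5523 -0.0627 -0.2686] n 126 med|r| 0.20 per edge [-0.0, -0.1, 0.1, -0.1, -0.1, 0.1]
scene [ 0.3941 -0.2894  0.1879] n 141 med|r| 0.82 per edge [-0.0, -0.48, 1.0, -0.29, 0.47, -0.59, -0.67]
top [ 0.5542 -0.0606 -0.2945] n 168 med|r| 0.41 per edge [-0.53, -0.92, 0.32, 0.0, -0.69, 0.14, 0.3, -0.09]
top [ 0.3977 -0.2917  0.0749] n 147 med|r| 0.62 per edge [-0.03, 0.25, 0.22, 0.07, 1.54, 0.52, -2.04, -2.01]
```

```bash
python3 - <<'E'
from edge import *
out=[]
for n,(x,y) in(("scene",(295,185)),("top",(275,210))):
    im=cv2.imread(f"pics/{n}0.png")
    v=cv2.resize(im[y:y+60,x:x+65],None,fx=6,fy=6,interpolation=cv2.INTER_CUBIC)
    for p,col in(([.4097,-.2974,-.026],(0,0,255)),([.396,-.2905,.08],(0,255,0))):
        e=caddy_edges(n)+[((-.045,.042,.026),(-.045,-.042,.026)),((-.045,.042,.026),(.045,.042,.026))]
        for a,b in e:
            q=(proj(n,pose(p,[a,b]))+.5-[x,y])*6
            cv2.line(v,tuple(map(int,q[0])),tuple(map(int,q[1])),col,1)
    out.append(v)
cv2.imwrite("pics/ov.png",np.hstack(out))
E
```

```text
(no output)
```

View pics/ov.png

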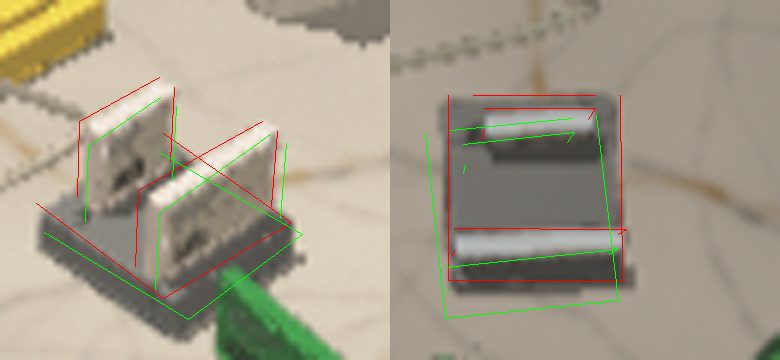

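```bash
python3 - <<'E'
from edge import *
for n in("scene","top"):
    im=cv2.imread(f"pics/{n}0.png")
    for s in((2.5,2,2,1.5,1.5),(3,3,2,2,1.5)):
      track(im,n,caddy_edges(n),[.405,-.295,0.0],s)
      track(im,n,caddy_edges(n)[:6],[.405,-.295,0.0],s)
      track(im,n,caddy_edges(n)[:3],[.405,-.295,0.0],s)
    track(im,n,step_edges(n),[.5523,-.0625,-.2686],(2,2,1.5,1.5))
E
```

```text
scene [ 0.3949 -0.2856  0.0213] n 140 med|r| 0.47 per edge [-0.09, -0.03, 0.62, -0.07, -0.16, 0.26, -1.03]
scene [ 0.3945 -0.2847  0.0195] n 124 med|r| 0.37 per edge [0.03, -0.12, 0.57, -0.07, -0.13, 0.17]
scene [ 0.394  -0.2823  0.043 ] n 61 med|r| 0.33 per edge [0.0, -0.26, 0.11]
scene [ 0.3947 -0.2854  0.0184] n 141 med|r| 0.47 per edge [-0.11, -0.01, 0.69, -0.18, -0.1, -0.01, -1.13]
scene [ 0.3946 -0.285   0.0189] n 124 med|r| 0.38 per edge [-0.0, -0.17, 0.59, 0.01, -0.7, 0.22]
scene [ 0.3941 -0.2825  0.0404] n 62 med|r| 0.32 per edge [-0.04, -0.2, 0.08]
scene [ 0.5523 -0.0627 -0.2698] n 126 med|r| 0.19 per edge [-0.01, -0.1, 0.09, -0.11, -0.1, 0.1]
top [ 0.3994 -0.2954  0.0264] n 160 med|r| 0.80 per edge [-0.84, 0.27, 1.02, -0.67, -1.21, 0.2, -0.76, 0.4]
top [ 0.3967 -0.2886  0.1185] n 105 med|r| 0.34 per edge [0.17, -0.11, -0.45, 0.15, 0.2, 0.45]
top [ 0.3956 -0.2645  0.0676] n 36 med|r| 0.36 per edge [-0.06, -1.08, 0.26]
top [ 0.398  -0.293   0.0698] n 147 med|r| 0.61 per edge [-0.24, 0.41, 0.68, -0.24, -1.39, 0.55, -1.53, -1.4]
top [ 0.3967 -0.2885  0.1229] n 105 med|r| 0.33 per edge [0.19, -0.05, -0.53, 0.18, 0.18, 0.45]
top [ 0.3974 -0.2907  0.0773] n 63 med|r| 0.12 per edge [-0.09, -0.02, 0.09]
top [ 0.5542 -0.0605 -0.2943] n 168 med|r| 0.35 per edge [-0.58, -0.81, 0.37, 0.04, -0.63, 0.16, 0.1, 0.0]
```

```bash
cat >> h.py <<'E'
def togo(x,y,z,yaw):
    s=arm.observe();M=R.from_rotvec(s["ee_rot"]);d=np.array([x,y,z])-s["position"]
    tgt=R.from_matrix(np.c_[[-np.sin(yaw),np.cos(yaw),0],[np.cos(yaw),np.sin(yaw),0],[0,0,-1]])
    print("pos",s["position"].round(4),"slide total",(M.inv().apply(d)/.3).round(4),"dr total",((M.inv()*tgt).as_rotvec()/.12).round(3),"slide after turn",(tgt.inv().apply(d)/.3).round(4),"F",s["force"].round(1),"w",s["width"],s["clock"])
E
python3 -m pendant '{"slide":[[0.0925,-0.0897,0],[0.0925,-0.0897,0],[0.0925,-0.0897,0],[0.0925,-0.0897,0],[0.0925,-0.0897,0],[0.0925,-0.0897,0],[0.0925,-0.0897,0],[0.0925,-0.0897,0]],"dr":[[0,0,0],[0,0,0],[0,0,0],[0,0,0],[0,0,0],[0,0,0],[0,0,0],[0,0,0]],"claw":[0.35,0.35,0.35,0.35,0.35,0.35,0.35,0.35]}' 30
python3 -m pendant '{"slide":[[0,0,0],[0,0,0],[0,0,0],[0,0,0],[0,0,0],[0,0,0],[0,0,0],[0,0,0],[0,0,0],[0,0,0]],"dr":[[0,0,-0.984],[0,0,-0.984],[0,0,-0.984],[0,0,-0.984],[0,0,-0.984],[0,0,-0.984],[0,0,-0.984],[0,0,-0.984],[0,0,-0.984],[0,0,-0.984]],"claw":[0.35,0.35,0.35,0.35,0.35,0.35,0.35,0.35,0.35,0.35]}' 30
python3 -c "
from h import *
togo(.367,-.287,.036,.02)"
```

```text
clock: 0.9
position: [0.367, -0.2858, 0.2266]
ee_rot: [-3.076, -0.639, 0.0]
force: [0.4, -0.3, 0.1]
width: 0.374
gripper_force: 0.0
clock: 1.9
position: [0.3666, -0.2872, 0.2264]
ee_rot: [-2.194, -2.248, 0.0]
force: [-0.1, -0.4, -0.4]
width: 0.347
gripper_force: 0.0
pos [ 0.3666 -0.2872  0.2264] slide total [5.000e-04 1.800e-03 6.348e-01] dr total [-0.005 -0.003  0.038] slide after turn [0.0007 0.0014 0.6348] F [-0.1 -0.4 -0.4] w 0.3466008547920043 1.9
```

```bash
python3 -m pendant '{"slide":[[0,0.002,0.15],[0,0,0.15],[0,0,0.145],[0,0,0]],"dr":[[0,0,0.04],[0,0,0],[0,0,0],[0,0,0]],"claw":[0.35,0.35,0.35,0.35]}'
python3 - <<'E'
from h import *
import cv2
o=[]
for n in("scene","top"):
    im=arm.get_image(n)[:,:,::-1]; cv2.imwrite(f"pics/{n}1.png",im); u,v=proj(n,[.37,-.29,.08])[0].astype(int); o.append(cv2.resize(im[max(v-55,0):v+45,u-50:u+50],(400,400),interpolation=cv2.INTER_CUBIC))
cv2.imwrite("pics/c1.png",np.hstack(o))
E
```

```text
clock: 2.3
position: [0.364, -0.2852, 0.0889]
ee_rot: [-2.198, -2.231, 0.002]
force: [-0.7, -0.4, 1.2]
width: 0.347
gripper_force: 0.0
```

View pics/c1.png

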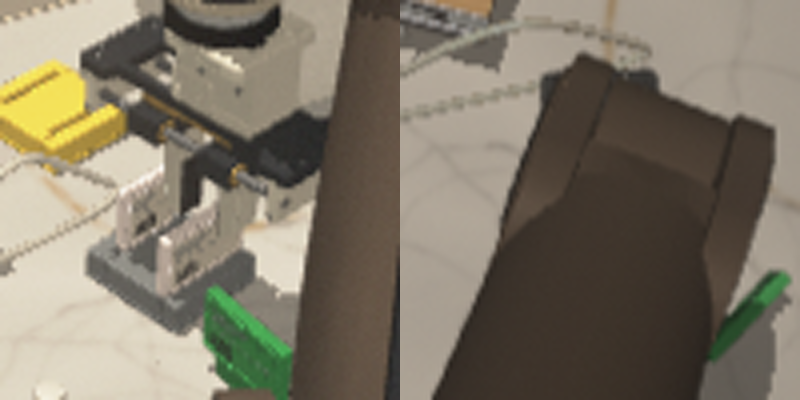

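```bash
python3 - <<'E'
from edge import *
u,v=proj("scene",[.37,-.29,.08])[0].astype(int)
for P in ([.364,-.285,.089],[.348,-.285,.089],[.33,-.285,.089],[.380,-.285,.089],[.368,-.248,.076],[.366,-.328,.076]): print(P,((proj("scene",P)[0]-[u-50,v-55]+.5)*4).round())
im=cv2.imread("pics/scene1.png")
track(im,"scene",box(-.005,.005,0,.08,.03,.076,"scene"),[.368,-.287,.02],(3,2,2,1.5))
togo(.367,-.286,.036,.02)
E
```

```text
[0.364, -0.285, 0.089] [207. 220.]
[0.348, -0.285, 0.089] [223. 231.]
[0.33, -0.285, 0.089] [243. 243.]
[0.38, -0.285, 0.089] [190. 209.]
[0.368, -0.248, 0.076] [163. 255.]
[0.366, -0.328, 0.076] [247. 207.]
scene [ 0.3825 -0.3055 -0.0853] n 63 med|r| 0.59 per edge [0.13, -0.01, -0.49]
pos [ 0.3672 -0.2871  0.0935] slide total [ 0.0034 -0.0005  0.1918] dr total [-0.012 -0.01  -0.04 ] slide after turn [ 0.0036 -0.0007  0.1918] F [-0.3 -0.3  0.8] w 0.35152254553091694 2.4
```

```bash
python3 -m pendant '{"slide":[[0,0,0.06],[0,0,0.06],[0,0,0.05],[0,0,0.021],[0,0,0]],"dr":[[0,0,-0.04],[0,0,0],[0,0,0],[0,0,0],[0,0,0]],"claw":[0.35,0.35,0.35,0.35,0.35]}'
python3 -m pendant '{"slide":[[0,0,0],[0,0,0],[0,0,0],[0,0,0],[0,0,0],[0,0,0]],"dr":[[0,0,0],[0,0,0],[0,0,0],[0,0,0],[0,0,0],[0,0,0]],"claw":[0,0,0,0,0,0]}' 15
python3 -c "
from h import *
togo(.367,-.286,.036,.02)"
```

```text
clock: 2.9
position: [0.3684, -0.288, 0.0371]
ee_rot: [2.198, 2.242, 0.0]
force: [0.4, 0.0, -0.4]
width: 0.347
gripper_force: 0.1
clock: 3.5
position: [0.3749, -0.2881, 0.0382]
ee_rot: [2.188, 2.238, 0.01]
force: [17.3, 1.9, -9.4]
width: 0.155
gripper_force: 14.0
pos [ 0.3749 -0.2881  0.0382] slide total [ 0.0077 -0.0264  0.0069] dr total [0.103 0.031 0.021] slide after turn [ 0.0076 -0.0263  0.0073] F [17.3  1.9 -9.4] w 0.15504748722672546 3.5
```

```bash
python3 -m pendant '{"slide":[[0,0,0],[0,0,0],[0,0,0]],"dr":[[0,0,0],[0,0,0],[0,0,0]],"claw":[0.35,0.35,0.35]}' 5
python3 - <<'E'
from edge import *
togo(.374,-.288,.036,.02)
im=arm.get_image("scene")[:,:,::-1]; cv2.imwrite("pics/scene2.png",im)
u,v=proj("scene",[.37,-.29,.05])[0].astype(int); cv2.imwrite("pics/c2.png",cv2.resize(im[v-40:v+40,u-50:u+50],(800,640))[:600])
E
```

```text
clock: 3.8
position: [0.3679, -0.2877, 0.0368]
ee_rot: [2.199, 2.242, -0.0]
force: [1.2, 1.1, -0.2]
width: 0.334
gripper_force: 0.2
pos [ 0.3679 -0.2877  0.0368] slide total [-0.0013  0.0204  0.0028] dr total [ 0.007  0.008 -0.002] slide after turn [-0.0013  0.0204  0.0027] F [ 1.2  1.1 -0.2] w 0.3343575119536555 3.8
```

View pics/c2.png

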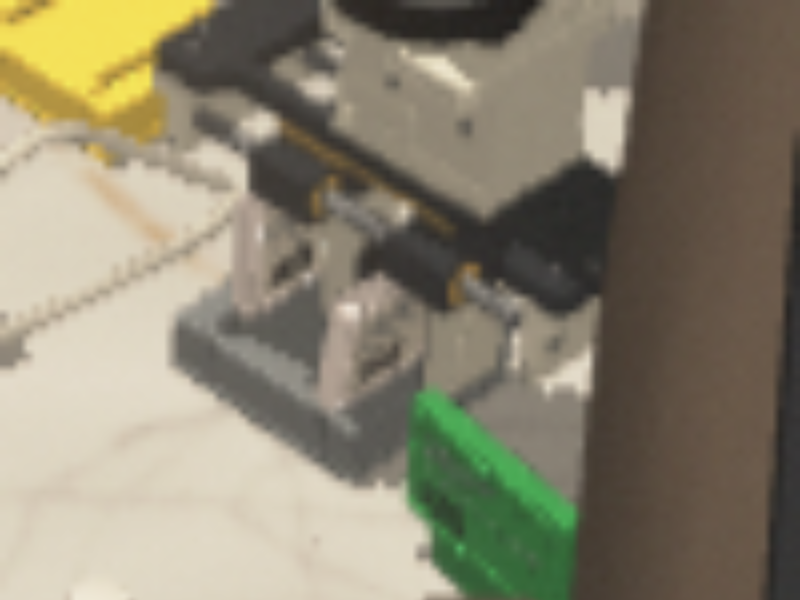

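```bash
python3 -m pendant '{"slide":[[0,0.014,0],[0,0.014,0],[0,0,0],[0,0,0],[0,0,0],[0,0,0],[0,0,0]],"dr":[[0,0,0],[0,0,0],[0,0,0],[0,0,0],[0,0,0],[0,0,0],[0,0,0]],"claw":[0.35,0.35,0.05,0.05,0.05,0.05,0.05]}' 10
python3 -c "
from h import *
togo(.376,-.288,.036,.02)"
```

```text
clock: 4.55
position: [0.379, -0.2873, 0.0364]
ee_rot: [2.195, 2.241, 0.005]
force: [8.8, 0.7, -4.8]
width: 0.116
gripper_force: 9.9
pos [ 0.379  -0.2873  0.0364] slide total [-0.002  -0.01    0.0012] dr total [0.043 0.01  0.008] slide after turn [-0.002  -0.01    0.0012] F [ 8.8  0.7 -4.8] w 0.11634372906721684 4.55
```

```bash
python3 -m pendant '{"slide":[[0,0.01,0],[0,0,0],[0,0,0],[0,0,0]],"dr":[[0,0,0],[0,0,0],[0,0,0],[0,0,0]],"claw":[0,0,0,0]}' 10
python3 -c "
from h import *
togo(.381,-.288,.036,.02)"
```

```text
clock: 4.95
position: [0.3795, -0.2871, 0.036]
ee_rot: [2.198, 2.243, 0.001]
force: [5.4, 1.4, -2.4]
width: 0.11
gripper_force: 10.0
pos [ 0.3795 -0.2871  0.036 ] slide total [-0.0031  0.005  -0.    ] dr total [0.01  0.002 0.001] slide after turn [-0.0031  0.005  -0.    ] F [ 5.4  1.4 -2.4] w 0.11013177795468537 4.95
```

```bash
python3 -m pendant '{"slide":[[0,0,0],[0,0,0],[0,0,-0.05],[0,0,-0.1],[0,0,-0.12],[0,0,-0.12],[0,0,0],[0,0,0]],"dr":[[0,0,0],[0,0,0],[0,0,0],[0,0,0],[0,0,0],[0,0,0],[0,0,0],[0,0,0]],"claw":[0,0,0,0,0,0,0,0]}' 35
python3 - <<'E'
from edge import *
p=[.5523,-.0627,-.269]; b=pose(p,[(0,-.096,0)])[0]; print(b)
togo(b[0],b[1],.155,-.269)
E
```

```text
clock: 5.75
position: [0.378, -0.2875, 0.1532]
ee_rot: [2.2, 2.242, -0.001]
force: [-1.0, 0.2, -1.1]
width: 0.112
gripper_force: 35.0
[ 0.52678632 -0.15524757  0.        ]
pos [ 0.378  -0.2875  0.1532] slide total [ 0.4314  0.504  -0.0066] dr total [-2.000e-03  7.000e-03  2.397e+00] slide after turn [ 0.5567  0.3609 -0.0061] F [-1.   0.2 -1.1] w 0.1123463624572256 5.75
```

```bash
python3 -m pendant '{"slide":[[0,0,-0.02],[0,0,-0.02],[0,0,0],[0,0,0]],"dr":[[0,0,0.6],[0,0,0.6],[0,0,0.6],[0,0,0.6]],"claw":[0,0,0,0]}' 35
python3 -m pendant '{"slide":[[0.07,0.045,0],[0.07,0.045,0],[0.07,0.045,0],[0.07,0.045,0],[0.07,0.045,0],[0.07,0.045,0],[0.07,0.045,0],[0.065,0.045,0],[0,0,0],[0,0,0]],"dr":[[0,0,0],[0,0,0],[0,0,0],[0,0,0],[0,0,0],[0,0,0],[0,0,0],[0,0,0],[0,0,0],[0,0,0]],"claw":[0,0,0,0,0,0,0,0,0,0]}'
python3 - <<'E'
from edge import *
togo(.5268,-.1552,.155,-.269)
o=[]
for n in("scene","top"):
    im=arm.get_image(n)[:,:,::-1]; cv2.imwrite(f"pics/{n}3.png",im); u,v=proj(n,[.53,-.13,.1])[0].astype(int); o.append(cv2.resize(im[max(v-55,0):v+45,u-60:u+40],(400,400),interpolation=cv2.INTER_CUBIC))
cv2.imwrite("pics/c3.png",np.hstack(o))
E
```

```text
clock: 6.15
position: [0.3773, -0.2867, 0.1633]
ee_rot: [-2.499, -1.898, 0.003]
force: [-0.0, 0.1, -0.9]
width: 0.109
gripper_force: 35.0
clock: 7.15
position: [0.5258, -0.155, 0.1631]
ee_rot: [-2.496, -1.904, 0.004]
force: [0.1, -0.5, -0.9]
width: 0.105
gripper_force: 35.0
pos [ 0.5258 -0.155   0.1631] slide total [0.0001 0.0035 0.027 ] dr total [-0.031  0.004  0.013] slide after turn [0.0001 0.0034 0.027 ] F [ 0.1 -0.5 -0.9] w 0.10533935780389901 7.15
```

View pics/c3.png

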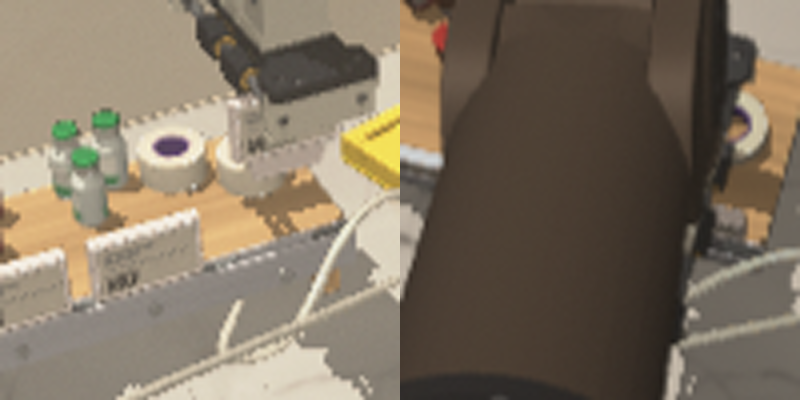

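```bash
python3 -m pendant '{"slide":[[0,0,0.06],[0,0,0.06],[0,0,0.06],[0,0,0],[0,0,0]],"dr":[[0,0,0.015],[0,0,0],[0,0,0],[0,0,0],[0,0,0]],"claw":[0,0,0,0,0]}' 35
python3 - <<'E'
from edge import *
togo(.5268,-.1552,.106,-.269)
s=arm.observe();t=s["position"];M=R.from_rotvec(s["ee_rot"]).as_matrix();yaw=np.arctan2(M[1,1],M[0,1]);zo=t[2]-.030;print("yaw",yaw,"tilt",M[2,:2])
im=arm.get_image("scene")[:,:,::-1].copy(); cv2.imwrite("pics/scene4.png",im)
n="scene";x,y=205,160;k=8;W,H=95,72
u,v=proj(n,[t[0],t[1],.08])[0].astype(int);x,y=u-50,v-40
V=cv2.resize(im[y:y+H,x:x+W],None,fx=k,fy=k,interpolation=cv2.INTER_CUBIC)
def dr(p,es,col):
    for a,b in es:
        q=(proj(n,pose(p,[a,b]))+.5-[x,y])*k; cv2.line(V,tuple(map(int,q[0])),tuple(map(int,q[1])),col,1)
ps=[.5523,-.0627,-.269]
dr(ps,step_edges(n)[3:]+[((-.0085,.155,.07),(-.0085,-.155,.07)),((.0045,-.126,.07),(.0045,-.066,.07)),((-.0085,-.155,.0),(-.0085,-.155,.07))],(0,0,255))
e=[((.005*i,.04*j,zo+.02),(.005*i,.04*j,zo+.07)) for i in(-1,1) for j in(-1,1)]+[((.005*i,.04,z),(.005*i,-.04,z)) for i in(-1,1) for z in(zo+.02,zo+.07)]+[((-.003,.028,zo),(-.003,-.028,zo)),((-.003,.028,zo),(-.003,.028,zo+.02))]
dr([t[0],t[1],yaw],e,(0,255,0))
cv2.imwrite("pics/c4.png",V)
E
```

```text
clock: 7.75
position: [0.5264, -0.1559, 0.111]
ee_rot: [-2.501, -1.9, 0.001]
force: [0.8, 0.3, -1.3]
width: 0.108
gripper_force: 35.0
pos [ 0.5264 -0.1559  0.111 ] slide total [0.0027 0.0006 0.0165] dr total [-0.008  0.003 -0.018] slide after turn [0.0027 0.0006 0.0165] F [ 0.8  0.3 -1.3] w 0.10789417955503773 7.75
yaw -0.2712106661522282 tilt [-0.00039602 -0.00100867]
```

View pics/c4.png

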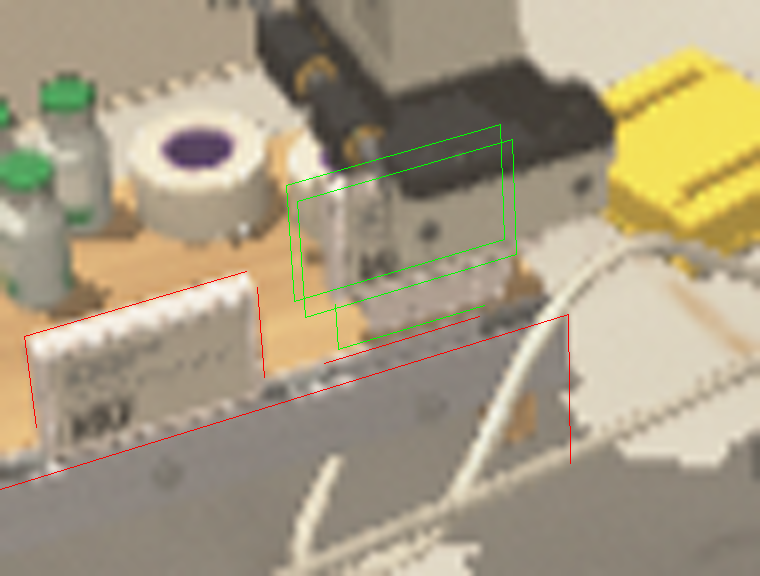

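The zoom shows the held holder above the empty bay. Its visible left end is at about (332,300), against my prediction of (305,317), so it was probably gripped off-centre. I'll measure this with intensity profiles.

```bash
python3 - <<'E'
from edge import *
im=cv2.imread("pics/scene4.png").astype(np.float32)
s=arm.observe();t=s["position"];zo=t[2]-.030
ph=[t[0],t[1],-.2712];ps=[.5523,-.0627,-.269]
def prof(p,P):
    q=proj("scene",pose(p,P));return np.array([map_coordinates(im[:,:,c],[q[:,1],q[:,0]],order=1) for c in range(3)]).T
ys=np.arange(.056,-.057,-.004)
print("y    ",(ys*1000).round().astype(int))
for nm,p,x,zs in(("lockedB",ps,-.005,[.080,.1,.116]),("held",ph,-.005,[zo+.024,zo+.03,zo+.045,zo+.066]),("tongue",ph,-.003,[zo+.006,zo+.012,zo+.016])):
    for z in zs:
        v=prof(p,[(x,y,z) for y in ys]); print(nm,round(z,3),"G",v[:,1].astype(int).tolist(),"\n      R-B",(v[:,2]-v[:,0]).astype(int).tolist())
zz=np.arange(-.01,.085,.003)
print("vertical z rel",(zz*1000).astype(int).tolist())
for y in(.025,.02,-.03,-.034):
    v=prof(ph,[(-.005,y,zo+z) for z in zz]);print(y,v[:,1].astype(int).tolist(),"\n   R-B",(v[:,2]-v[:,0]).astype(int).tolist())
v=prof(ps,[(-.005,.02,.05+z) for z in zz]);print("lockB",v[:,1].astype(int).tolist(),"\n   R-B",(v[:,2]-v[:,0]).astype(int).tolist())
E
```

```text
y     [ 56  52  48  44  40  36  32  28  24  20  16  12   8   4   0  -4  -8 -12
 -16 -20 -24 -28 -32 -36 -40 -44 -48 -52 -56]
lockedB 0.08 G [169, 195, 179, 181, 160, 146, 147, 97, 112, 89, 107, 81, 137, 149, 151, 149, 149, 147, 149, 148, 149, 150, 149, 154, 161, 179, 198, 183, 192] 
      R-B [36, 51, 43, 51, 30, 28, 32, 19, 23, 18, 21, 17, 29, 32, 32, 32, 34, 32, 32, 33, 32, 33, 32, 31, 40, 58, 53, 60, 62]
lockedB 0.1 G [166, 183, 182, 178, 156, 163, 146, 135, 137, 132, 138, 132, 143, 147, 147, 150, 148, 149, 149, 145, 148, 145, 146, 167, 174, 193, 193, 192, 191] 
      R-B [83, 97, 97, 90, 33, 32, 31, 28, 27, 26, 28, 25, 29, 32, 32, 32, 32, 32, 32, 32, 33, 31, 32, 33, 85, 98, 98, 97, 98]
lockedB 0.116 G [163, 171, 170, 166, 168, 186, 180, 167, 168, 189, 180, 176, 180, 168, 183, 191, 182, 185, 182, 176, 176, 175, 199, 161, 174, 169, 171, 172, 170] 
      R-B [67, 96, 95, 79, 30, 27, 25, 31, 29, 20, 26, 26, 28, 29, 27, 28, 27, 25, 25, 27, 34, 24, 25, 30, 77, 96, 96, 95, 97]
held 0.106 G [165, 181, 182, 181, 181, 182, 180, 166, 150, 154, 145, 150, 144, 135, 151, 157, 141, 158, 141, 16
[... 2792 characters left out ...]
5, 38, 35, 31, 30, 30, 29, 29, 28, 32, 32, 31, 31, 31, 31, 31, 31, 30, 28, 22, 15, 11, 11, 10, 9, 9, 9, 9, 9, 9]
-0.034 [94, 101, 110, 124, 147, 174, 159, 159, 158, 158, 158, 157, 143, 147, 148, 148, 148, 148, 149, 147, 144, 121, 82, 64, 66, 71, 76, 75, 77, 75, 70, 64] 
   R-B [10, 10, 18, 32, 40, 33, 29, 29, 30, 30, 31, 31, 30, 30, 30, 30, 31, 31, 30, 30, 30, 24, 15, 11, 10, 9, 9, 8, 8, 9, 9, 11]
lockB [134, 135, 135, 135, 134, 135, 136, 135, 136, 143, 153, 157, 132, 98, 90, 87, 94, 122, 145, 136, 132, 124, 121, 130, 152, 173, 219, 235, 234, 203, 145, 106] 
   R-B [12, 12, 13, 13, 13, 13, 13, 12, 13, 17, 24, 30, 27, 20, 18, 17, 18, 25, 30, 29, 26, 21, 20, 24, 30, 23, 14, 14, 20, 46, 62, 53]
```

```bash
python3 - <<'E'
from h import *
b=pose([.5523,-.0627,-.269],[(0.0003,-.096+.0132,0)])[0]; print(b)
togo(b[0],b[1],.105,-.269)
E
```

```text
[ 0.53058366 -0.14260201  0.        ]
pos [ 0.5271 -0.1558  0.1115] slide total [ 0.0455 -0.0005  0.0217] dr total [ 0.003  0.002 -0.016] slide after turn [ 0.0455 -0.0004  0.0217] F [ 1.1  0.1 -1.1] w 0.10475841802808741 7.8
```

```bash
python3 -m pendant '{"slide":[[0.023,0,0],[0.0225,0,0],[0,0,0.018],[0,0,0],[0,0,0]],"dr":[[0,0,0],[0,0,0],[0,0,0],[0,0,0],[0,0,0]],"claw":[0,0,0,0,0]}' 50
python3 - <<'E'
from edge import *
togo(.5306,-.1426,.100,-.269)
im=arm.get_image("scene")[:,:,::-1].copy(); cv2.imwrite("pics/scene5.png",im);im=im.astype(np.float32)
t=arm.observe()["position"];zo=t[2]-.030
ph=[t[0],t[1],-.27];ps=[.5523,-.0627,-.269];bay=pose(ps,[(0,-.096,0)])[0];pb=[bay[0],bay[1],-.269]
ys=np.arange(.056,-.057,-.002);print((ys*1000).round().astype(int).tolist())
for x,h in((-.005,.025),(-.005,.03),(-.005,.04),(-.003,.012),(-.003,.016)):
    q=proj("scene",pose(pb,[(x,y,zo+h) for y in ys]));v=np.array([map_coordinates(im[:,:,c],[q[:,1],q[:,0]],order=1) for c in range(3)]).T
    print(h,(v[:,2]-v[:,0]).astype(int).tolist())
E
```

```text
clock: 8.3
position: [0.5306, -0.1421, 0.1053]
ee_rot: [-2.5, -1.902, 0.001]
force: [-0.3, -0.3, -0.6]
width: 0.109
gripper_force: 50.0
pos [ 0.5306 -0.1421  0.1053] slide total [-0.0015  0.0005  0.0178] dr total [-0.004  0.002 -0.008] slide after turn [-0.0015  0.0005  0.0178] F [-0.3 -0.3 -0.6] w 0.10897190566432853 8.3
[56, 54, 52, 50, 48, 46, 44, 42, 40, 38, 36, 34, 32, 30, 28, 26, 24, 22, 20, 18, 16, 14, 12, 10, 8, 6, 4, 2, 0, -2, -4, -6, -8, -10, -12, -14, -16, -18, -20, -22, -24, -26, -28, -30, -32, -34, -36, -38, -40, -42, -44, -46, -48, -50, -52, -54, -56]
0.025 [85, 94, 99, 100, 100, 86, 57, 37, 33, 33, 31, 31, 28, 29, 30, 33, 29, 26, 28, 29, 30, 31, 28, 27, 25, 30, 33, 33, 31, 31, 34, 33, 32, 31, 30, 30, 30, 31, 31, 28, 29, 31, 32, 32, 33, 34, 52, 73, 75, 59, 36, 31, 30, 30, 30, 30, 31]
0.03 [81, 93, 99, 98, 97, 74, 30, 29, 29, 31, 32, 30, 26, 18, 18, 26, 20, 21, 30, 30, 30, 31, 31, 29, 28, 29, 30, 30, 30, 30, 30, 30, 30, 30, 30, 30, 31, 31, 30, 30, 30, 30, 30, 30, 31, 30, 35, 37, 32, 31, 31, 31, 31, 30, 30, 31, 30]
0.04 [78, 95, 97, 98, 91, 75, 42, 31, 30, 28, 30, 32, 26, 26, 28, 29, 25, 24, 29, 31, 31, 32, 27, 19, 14, 16, 20, 28, 30, 31, 30, 30, 31, 31, 30, 30, 31, 31, 30, 30, 30, 30, 30, 30, 30, 31, 31, 31, 30, 30, 30, 27, 22, 15, 15, 18, 28]
0.012 [60, 89, 99, 99, 98, 98, 99, 98, 98, 98, 98, 92, 77, 44, 32, 30, 30, 30, 32, 30, 29, 30, 29, 30, 30, 30, 30, 30, 30, 30, 30, 30, 30, 32, 30, 29, 29, 30, 31, 31, 36, 45, 52, 64, 84, 90, 94, 97, 97, 97, 98, 94, 83, 49, 33, 29, 28]
0.016 [64, 86, 97, 98, 98, 98, 99, 95, 92, 91, 92, 80, 55, 38, 31, 31, 29, 29, 30, 29, 29, 27, 28, 29, 30, 29, 28, 29, 30, 31, 30, 29, 29, 30, 30, 30, 30, 30, 30, 31, 36, 45, 56, 71, 86, 89, 92, 91, 93, 97, 93, 75, 49, 34, 30, 30, 29]
```

```bash
python3 -m pendant '{"slide":[[0,0,0.01],[0,0,0.01],[0,0,0.01],[0,0,0.01],[0,0,0]],"dr":[[0,0,0],[0,0,0],[0,0,0],[0,0,0],[0,0,0]],"claw":[0,0,0,0,0]}' 60
python3 -c "
from h import *
togo(.5306,-.1426,.08,-.269)"
```

```text
clock: 8.85
position: [0.5305, -0.1421, 0.093]
ee_rot: [-2.5, -1.902, 0.001]
force: [0.2, -0.1, -0.6]
width: 0.105
gripper_force: 60.0
pos [ 0.5305 -0.1421  0.093 ] slide total [-0.0017  0.0008  0.0433] dr total [-0.006  0.    -0.009] slide after turn [-0.0017  0.0008  0.0433] F [ 0.2 -0.1 -0.6] w 0.10544696128180123 8.85
```

```bash
python3 -m pendant '{"slide":[[0,0,0.01],[0,0,0.01],[0,0,0]],"dr":[[0,0,0],[0,0,0],[0,0,0]],"claw":[0,0,0]}' 60
python3 -m pendant '{"slide":[[0,0,0.01],[0,0,0.01],[0,0,0]],"dr":[[0,0,0],[0,0,0],[0,0,0]],"claw":[0,0,0]}' 60
python3 -m pendant '{"slide":[[0,0,0.006],[0,0,0]],"dr":[[0,0,0],[0,0,0]],"claw":[0,0]}' 60
python3 -m pendant '{"slide":[[0,0,0.006],[0,0,0]],"dr":[[0,0,0],[0,0,0]],"claw":[0,0]}' 60
```

```text
clock: 9.15
position: [0.5306, -0.1428, 0.0875]
ee_rot: [2.5, 1.901, -0.001]
force: [-1.3, -4.3, -4.0]
width: 0.106
gripper_force: 60.0
clock: 9.45
position: [0.5307, -0.1431, 0.0814]
ee_rot: [2.5, 1.901, -0.001]
force: [-1.3, -3.9, 1.1]
width: 0.105
gripper_force: 60.0
clock: 9.65
position: [0.5307, -0.1431, 0.0799]
ee_rot: [2.5, 1.901, -0.001]
force: [-3.1, -4.7, 5.2]
width: 0.107
gripper_force: 60.0
clock: 9.85
position: [0.5309, -0.143, 0.0788]
ee_rot: [2.5, 1.9, -0.001]
force: [-4.4, -3.7, 13.7]
width: 0.103
gripper_force: 60.0
```

```bash
python3 -m pendant '{"slide":[[-0.004,0,0],[0,0,0.006],[0,0,0],[0,0,0]],"dr":[[0,0,0],[0,0,0],[0,0,0],[0,0,0]],"claw":[0,0,0,0]}' 60
python3 - <<'E'
from edge import *
togo(.5306,-.1426,.08,-.269)
im=arm.get_image("scene")[:,:,::-1].copy(); cv2.imwrite("pics/scene6.png",im)
t=arm.observe()["position"];u,v=proj("scene",[t[0],t[1],.08])[0].astype(int)
cv2.imwrite("pics/c6.png",cv2.resize(im[v-42:v+30,u-55:u+45],(800,576),interpolation=cv2.INTER_CUBIC))
E
```

```text
clock: 10.25
position: [0.531, -0.1431, 0.0787]
ee_rot: [2.499, 1.901, 0.001]
force: [-9.9, 0.9, 34.1]
width: 0.107
gripper_force: 60.0
pos [ 0.531  -0.1431  0.0787] slide total [ 0.0012 -0.0016 -0.0043] dr total [ 0.015  0.004 -0.007] slide after turn [ 0.0012 -0.0016 -0.0043] F [-9.9  0.9 34.1] w 0.10672958038459146 10.25
```

View pics/c6.png

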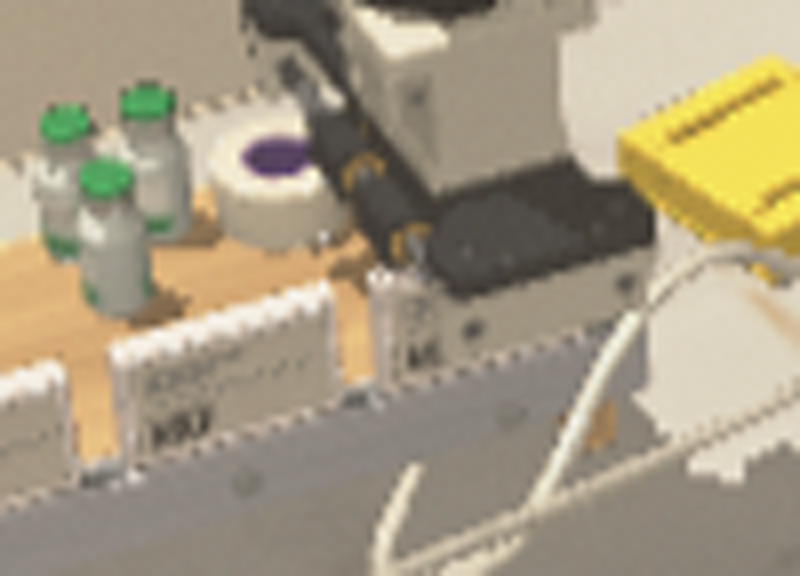

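```bash
python3 -m pendant '{"slide":[[0,-0.003,-0.002],[0,0,0],[0,0,0],[0,0,0]],"dr":[[0,0,0],[0,0,0],[0,0,0],[0,0,0]],"claw":[0,0,0,0]}' 60
python3 - <<'E'
from edge import *
im=arm.get_image("scene")[:,:,::-1].astype(np.float32)
ps=[.5523,-.0627,-.269]
zz=np.arange(.108,.134,.002);print((zz*1000).round().tolist())
for y in(.03,.02,-.06,-.063,-.066):   # back edge of tops, lockedB vs fitted
    q=proj("scene",pose(ps,[(-.005,y,z) for z in zz]));v=np.array([map_coordinates(im[:,:,c],[q[:,1],q[:,0]],order=1) for c in range(3)]).T
    print(y,"G",v[:,1].astype(int).tolist(),"R-B",(v[:,2]-v[:,0]).astype(int).tolist())
print(arm.observe()["force"],arm.observe()["position"])
E
```

```text
clock: 10.7
position: [0.5309, -0.1431, 0.0788]
ee_rot: [2.498, 1.901, 0.003]
force: [-4.8, -0.5, 23.1]
width: 0.103
gripper_force: 60.0
[108.0, 110.0, 112.0, 114.0, 116.0, 118.0, 120.0, 122.0, 124.0, 126.0, 128.0, 130.0, 132.0, 134.0]
0.03 G [132, 139, 145, 150, 170, 205, 225, 238, 234, 220, 183, 145, 110, 108] R-B [27, 29, 30, 28, 26, 25, 20, 15, 21, 32, 56, 61, 53, 48]
0.02 G [124, 137, 152, 166, 190, 220, 232, 239, 235, 220, 184, 145, 109, 106] R-B [21, 27, 30, 26, 20, 13, 13, 14, 20, 33, 59, 62, 54, 53]
-0.06 G [151, 153, 158, 163, 180, 199, 199, 180, 118, 86, 72, 71, 71, 70] R-B [31, 31, 30, 29, 27, 24, 24, 22, 17, 17, 19, 22, 23, 20]
-0.063 G [139, 142, 153, 163, 173, 170, 158, 122, 85, 86, 93, 110, 118, 121] R-B [29, 29, 31, 32, 32, 31, 29, 23, 18, 34, 49, 65, 72, 74]
-0.066 G [134, 142, 159, 169, 175, 160, 144, 122, 104, 91, 91, 94, 101, 104] R-B [27, 28, 31, 31, 29, 28, 27, 25, 28, 36, 34, 31, 32, 37]
[-5.04712801 -0.80200043 24.36789122] [ 0.53089962 -0.14305159  0.07877482]
```

```bash
python3 -c "
from cell import arm
print(arm.sign_off())"
```

```text
the job is handed in; nothing more can be done
None
```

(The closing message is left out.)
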